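Gauge the blind bore of a shoe last

TASK

Take the depth gauge out of its wooden stand and lower it upright into the blind bore in the top of the larger shoe last, pushing through the drag of its sliding stop until the rod bottoms out. Hold it pressed on the bottom with about 10 N for a second or so, never harder than 25 N, then let go and leave it standing there, the rod on the bottom and the stop flat on the last, so that the depth can be read. Leave everything else where it is.

Things in the scene. Friction and masses are not known exactly. Their poses are not given: they have to be found in the camera images.
- gauge: Depth gauge: a steel rod 10 mm in diameter, with small dark graduation lines, under a round wooden handle 18 mm in diameter. 136 mm long in all; the handle is the part from 86 to 136 mm above the tip, full width from 91 to 131 mm. Origin at the centre of the flat tip (the tip's edge is chamfered 1.5 mm), +z up along the rod to the handle. About 0.15 kg with its stop. It starts upright in the stand, its tip 15 mm above the table.
- gauge_tip (a point): Centre of the gauge's flat lower tip, the same point as the gauge's origin.
- stop_face (a point): Centre of the underside of the gauge's stop, on the rod's axis. The stop is a brass collar 28 mm in diameter and 12 mm high that slides along the rod with a steady drag of about 3.5 N (it stays about where it is put); its underside starts 27 to 33 mm above the tip and can go up to 67 mm. When the rod is lowered in a hole the stop lands on the rim first, and the rod must be pushed on through it against the drag.
- big_last: The larger of two wooden shoe lasts (foot-shaped blocks), fixed to the bench sole down, 262 mm long, 88 mm wide at the ball, flat top of the ankle cone 105 mm above the bench (63 by 38 mm). Origin on the bench directly under the bore's axis, +x towards the toe (196 mm away; the heel is 66 mm the other way), +z up.
- bore_mouth (a point): Centre of the mouth of the vertical blind bore in the larger last's flat top, 105 mm above the bench, ringed by a steel bushing. The bore is 12 mm in diameter; its depth differs each time, 40 to 59 mm.
- bore_plug: The adjustable metal plug down inside that bore, unseen; its flat rigid top is the bore's floor, and it does not give way to a push. Its origin is a point inside the plug on the bore's axis, below the top by an amount that is not known, so its pose does not tell the depth: the rod must find the floor by feel, as a second, stiff rise of the force after the stop's drag.
- small_last: The smaller shoe last, same shape, 194 mm long and 78 mm high, also with a 12 mm bore in its top; fixed, not to be used. Origin on the bench under its bore, +x to its toe.
- stand: Dark wooden block 70 by 70 by 40 mm, fixed to the bench, with a vertical hole 12 mm in diameter and 25 mm deep in the middle of its top, in which the gauge stands. Origin at the centre of its underside.
- polish_tin: Bystander: flat round steel tin, 60 mm in diameter, 28 mm high; origin at the underside.
- heel_block: Bystander: dark wooden heel block, 50 by 45 by 30 mm; origin at the underside.
- awl: Bystander: awl lying on the bench.
- brush: Bystander: brush lying on the bench.
Things that resemble listed ones, but are neither listed nor needed, are in the scene too. Leave any purple or red look-alike of the gauge alone.

How it is judged:
By the outcome, as a careful person would: the job done as asked, in the order asked, and still so for the second after the job is handed in, with the robot touching nothing.
It also fails if it takes over 59 s, if anything falls off the work surface, if the arm or the gripper's body presses on something with over 40 N, if the wrist force passes 120 N, or if a joint passes its speed limit or range.

ROBOT

A 7-joint arm with a two-finger parallel gripper is mounted at the origin on the work surface. World frame = base frame: x ahead of the robot, y to its left, z up, the work surface at z = 0. Lengths are in m, angles in rad, forces in N, time in s.
With the tool pointing down it reaches from about 0.375 to 0.925 m from the base axis. Payload 3.1 kg.
Tool frame: the origin (TCP) lies at the very end of the fingers, on their centre line; the grasp point (between the pads) lies 19 mm behind it; z points along the fingers, y is the line along which they close (so a half turn about z gives the same grasp; the last joint's range is limited). The gripper opens to 85 mm and grips with 20 to 120 N. Pads are 22 mm wide; open, the fingers measure 114 mm over their backs; the gripper's body (76 mm by 85 mm) begins 54 mm behind the grasp point. The pads swing forward as they close: fully open they stand 13 mm farther back than shut.
Start: joints at [1.153, 0.383, 0.044, 1.598, -0.018, 1.161, -0.05], TCP at [0.204, -0.617, 0.231] pointing down, gripper open.
Joint ranges: [-2.61, 2.61], [-0.41, 2.15], [-1.48, 1.57], [0, 2.5], [-1.57, 4.71], [0.05, 1.97], [-2.85, 2.85]. Speed limits (rad/s): [2.79, 2.79, 3.14, 3.14, 3.14, 3.14, 3.14].

INTERFACE

Orientations are given as a unit quaternion [x, y, z, w].
In Python, from rig import observe, grab_frame, camera_params, close_job, silhouettes, landmark_of gives the robot as it stands.
- The arm moves only by the tool send_rows, never from a script. Its argument "targets" is a list of rows, each a list of 3 entries, a list of its own where there are three numbers: the shift along the world's x, y, z scaled (see below), then the turn, a rotation vector about the world's x, y, z scaled (see below), then the closure, from -1 (fully open) to 1 (shut). In form: [[[x, y, z], [ax, ay, az], gripper], ...]. A call has 1 to 12 rows; each row is the pose to reach, as a shift and turn from the pose commanded when the call began, turning the shorter way round; what a row does not reach only later rows make up. The controller multiplies each number of a shift by 10 cm and each number of a turn by 180 degrees. A row lasts 1/12 s, in which the tool goes at most 41.7 mm and 7.16 degrees, less where a joint would pass 70% of its speed; a pose out of reach is approached as far as the arm can. A call with a number of a shift or a turn outside -1 to 1 is refused whole. A call with a gripper value outside its range is refused whole. The fingers move at their own pace and stop on an object; "squeeze" is the grip in N (left out, the last holds). Time passes only in rows, so rows that repeat a pose let the fingers close. It gives the time, the measured TCP pose, the force, the opening and the grip force at its end, in the units of the state.
- observe(): the state, without advancing time (a new reading comes with each control period).
- grab_frame(name): name is "scene" or "side" or "wrist"; returns the picture (420x560x3 uint8, blue, green, red); there is no depth.
- camera_params(name): a dict with "intrinsics" (3x3 intrinsics, pixels), "R" (3x3) and "t" (3): a world point X has camera coordinates R X + t. Camera axes: x right, y down, z forward; pixel columns grow to the right and rows downward; lengths in m; the calibration is good to about 2 mm. A picture is of the moment at which its call begins: read the wrist's pose just before it. camera_params takes no time and is no camera call; for the wrist camera it gives the pose at the moment of the call.
- close_job(): hands the job in; it is judged then, once.
Trained networks look in the newest picture that a camera, given by its name, has taken for a name from the list of things; names that differ only in an ending like _2 or _b are one class to them, and where a whole thing is asked for, a point or a joint stands for the part that bears it (a point fixed in the world has none). Each returns a list of dicts, best first, with "p" (0 to 1); they miss things now and then, are a little off and sometimes report something else, mostly with a low value. They report only what shows in the picture. A call takes as long as a camera call. They do not tell look-alikes from the thing itself.
- silhouettes(camera, target): "region" (420x560 bool, what is visible of it).
- landmark_of(camera, target): "point" ([x, y, z] in m, in world coordinates, good to about 4 mm: a listed point, or the origin of a listed thing).
The state is a dict: "clock": time; "joint_pos": joint angles; "joint_vel": joint speeds; "joint_efforts": joint torques, N m; "eef_pos": TCP position; "eef_rot": TCP orientation; "ft_force": force on the tool from outside, world axes, zero at the start; "ft_torque": the same for the moment, N m; "gripper_width": opening from 0.0 (shut) to 1.0 (fully open); "finger_force": force on a finger pad.
Only numpy, scipy, OpenCV 4.12 (cv2) and the standard library are available. Lean on these libraries where they do the work, as an engineer would, in place of code of your own. Each camera call takes 0.05 s, during which the arm holds its last target. There are 200 camera calls.

## Working session

There is one attempt and no reset: what is moved stays moved. The work goes in short steps, Python scripts to look and compute and a tool call to move; the robot and the scene stay as the last step left them, time stands still between calls to the robot, and variables do not carry over. Pictures are saved under pics/ and viewed, at most 10 in all, crops included, and the job is handed in when it is done.

Besides the shell and the picture viewer there is one more tool, called after "Request:" as a command line: name --argument value ..., lists and objects as JSON in quotes. send_rows: Moves the arm, as the interface text tells. Its arguments: {"type":"object","properties":{"targets":{"type":"array"},"squeeze":{"type":"number"}},"required":["targets"]}

```bash
mkdir -p pics
python3 - <<'E'
from rig import *
import cv2,numpy as np
s=observe();print(s['clock'],s['eef_pos'],s['eef_rot'],s['ft_force'])
for c in ('scene','side'):
    cv2.imwrite(f'pics/{c}0.png',grab_frame(c))
    for t in ('gauge_tip','gauge','stop_face','bore_mouth','big_last','small_last','stand'):
        for d in landmark_of(c,t)[:3]: print(c,t,np.round(d['point'],4),round(d['p'],2))
E
```

```text
0.0 [ 0.2040615  -0.61612643  0.2298441 ] [ 9.87234016e-01  1.59270834e-01 -2.80557753e-04 -1.31197494e-03] [ 1.01947302  0.44014321 -0.89442912]
scene gauge_tip [ 0.4312 -0.034  -0.0019] 0.85
scene gauge_tip [ 0.6222 -0.0292  0.0007] 0.76
scene gauge_tip [ 0.5264 -0.0254  0.0127] 0.68
scene gauge [ 0.6286 -0.0342  0.0032] 0.89
scene gauge [ 0.5262 -0.0209  0.0158] 0.62
scene gauge [ 0.438  -0.0373  0.0019] 0.54
scene stop_face [ 0.434  -0.0353  0.0251] 0.64
scene stop_face [ 0.628  -0.0354  0.033 ] 0.41
scene stop_face [ 0.5334 -0.0189  0.0451] 0.4
scene bore_mouth [0.4799 0.2546 0.1053] 0.96
scene bore_mouth [ 0.3403 -0.4222  0.0006] 0.3
scene big_last [4.852e-01 2.528e-01 2.000e-04] 0.98
scene big_last [ 0.5283 -0.0254  0.0028] 0.42
scene small_last [ 0.4981 -0.2764  0.0017] 0.85
scene small_last [0.3392 0.4195 0.0011] 0.73
scene stand [ 5.271e-01 -2.830e-02  5.000e-04] 0.74
scene stand [ 3.394e-01  4.200e-01 -2.000e-04] 0.22
scene stand [ 0.3803 -0.1229  0.0032] 0.2
side gauge_tip [ 0.63   -0.0344  0.001 ] 0.72
side gauge_tip [ 0.4317 -0.0369  0.0016] 0.71
side gauge_tip [0.3401 0.4211 0.0009] 0.7
side gauge [ 0.5295 -0.0229  0.0132] 0.71
side gauge [ 0.434  -0.0332 -0.001 ] 0.65
side gauge [ 0.6257 -0.0347 -0.002 ] 0.55
side stop_face [ 0.5336 -0.0227  0.0448] 0.63
side stop_face [ 0.6284 -0.033   0.025 ] 0.58
side stop_face [ 0.4399 -0.0344  0.0305] 0.57
side bore_mouth [0.4828 0.2526 0.1039] 0.62
side big_last [0.48   0.2561 0.0015] 0.84
side small_last [ 0.5034 -0.2719  0.0007] 0.77
side stand [ 0.5328 -0.0221  0.0014] 0.81
```

```bash
python3 -c "
import cv2,numpy as np
a=cv2.imread('pics/scene0.png');b=cv2.imread('pics/side0.png')
cv2.imwrite('pics/both.png',cv2.resize(np.vstack([a,b]),(400,600)))"; ls
```

```text
pics
```

View pics/scene0.png

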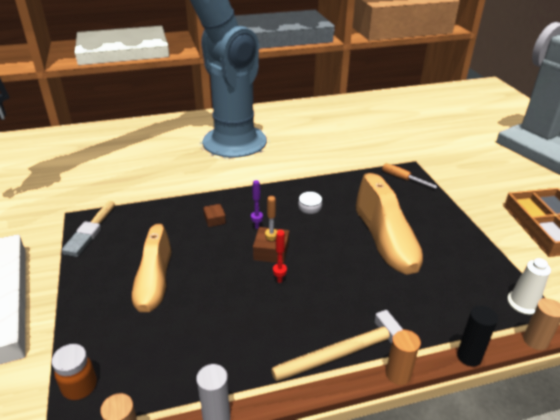

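View pics/side0.png

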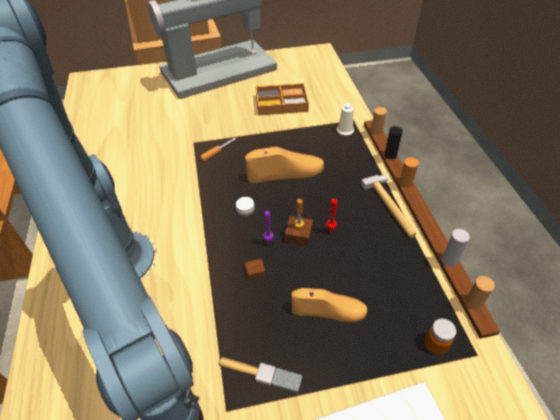

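The gauge with the wooden handle stands in the stand between the purple look-alike (x≈0.43) and the red one (x≈0.63), in the scene view at about (271,215). The big last is at about (0.482, 0.254), with its bore at about (378,178). I'll travel high and close along world y, clear of the look-alikes.

Request:
send_rows --targets '[[[0.14,0.25,0.08],[0,0,-0.025],-1],[[0.28,0.5,0.15],[0,0,-0.05],-1],[[0.42,0.75,0.22],[0,0,-0.075],-1],[[0.55,1.0,0.3],[0,0,-0.1],-1]]' --squeeze 40

```text
clock: 1.13
eef_pos: [0.26, -0.5158, 0.2613]
eef_rot: [1.0, 0.001, 0.0, -0.0]
ft_force: [0.5, -0.1, 0.1]
gripper_width: 1.002
finger_force: 0.0
```

Request:
send_rows --targets '[[[0.14,0.25,0],[0,0,0],-1],[[0.28,0.5,0],[0,0,0],-1],[[0.42,0.75,0],[0,0,0],-1],[[0.55,1.0,0],[0,0,0],-1]]'

```text
clock: 1.47
eef_pos: [0.3151, -0.4158, 0.2616]
eef_rot: [1.0, 0.003, 0.0, 0.0]
ft_force: [-0.1, 0.4, 0.2]
gripper_width: 0.998
finger_force: 0.0
```

Request:
send_rows --targets '[[[0.14,0.25,0],[0,0,0],-1],[[0.28,0.5,0],[0,0,0],-1],[[0.42,0.75,0],[0,0,0],-1],[[0.55,1.0,0],[0,0,0],-1]]'

```text
clock: 1.8
eef_pos: [0.3701, -0.3158, 0.2616]
eef_rot: [1.0, 0.003, 0.0, 0.0]
ft_force: [1.0, -0.0, 0.4]
gripper_width: 1.002
finger_force: 0.0
```

Request:
send_rows --targets '[[[0.14,0.25,0],[0,0,0],-1],[[0.28,0.5,0],[0,0,0],-1],[[0.42,0.75,0],[0,0,0],-1],[[0.55,1.0,0],[0,0,0],-1]]'

```text
clock: 2.13
eef_pos: [0.425, -0.2158, 0.2616]
eef_rot: [1.0, 0.003, 0.0, 0.0]
ft_force: [0.1, -0.0, -0.1]
gripper_width: 1.0
finger_force: 0.0
```

Request:
send_rows --targets '[[[0.14,0.25,0],[0,0,0],-1],[[0.28,0.5,0],[0,0,0],-1],[[0.42,0.75,0],[0,0,0],-1],[[0.55,1.0,0],[0,0,0],-1],[[0.55,1.0,0],[0,0,0],-1],[[0.55,1.0,0],[0,0,0],-1]]'

```text
clock: 2.63
eef_pos: [0.4801, -0.115, 0.2615]
eef_rot: [1.0, 0.005, 0.0, -0.0]
ft_force: [-0.5, -0.7, 0.1]
gripper_width: 0.998
finger_force: 0.0
```

Request:
send_rows --targets '[[[0.17,0.3,0],[0,0,0],-1],[[0.34,0.6,0],[0,0,0],-1],[[0.5,0.92,0],[0,0,0],-1],[[0.5,0.92,0],[0,0,0],-1],[[0.5,0.92,0],[0,0,0],-1]]'

```text
clock: 3.05
eef_pos: [0.5297, -0.0238, 0.2613]
eef_rot: [1.0, 0.004, 0.0, -0.0]
ft_force: [-0.3, 0.0, -0.2]
gripper_width: 1.002
finger_force: 0.0
```

Run:
```python
from rig import *
import cv2,numpy as np
print(observe()['eef_pos'])
P=camera_params('wrist');print(-P['R'].T@P['t'],P['R'].round(2).tolist())
im=grab_frame('wrist');cv2.imwrite('pics/w1.png',im)
for t in ('gauge_tip','gauge','stop_face','stand'):
    for d in landmark_of('wrist',t)[:3]: print(t,np.round(d['point'],4),round(d['p'],2))
def pr(X):
    q=P['intrinsics']@(P['R']@np.array(X)+P['t']);return (q[:2]/q[2]).round(1)
for X in ((.53,-.023,.151),(.53,-.023,.04),(.53,-.023,.146)):print(X,pr(X))
for c in ('scene','side'):
    grab_frame(c)
    for d in silhouettes(c,'gauge')[:4]:
        y,x=np.nonzero(d['region']);print(c,round(d['p'],2),x.min(),x.max(),y.min(),y.max())
    P=camera_params(c)
    print(pr((.53,-.023,.151)),pr((.53,-.023,.106)),pr((.53,-.023,.04)))
```

```text
[ 0.52972697 -0.02382331  0.26131329]
[ 0.60075311 -0.02363306  0.40458538] [[0.01, -1.0, 0.0], [-0.96, -0.01, 0.28], [-0.28, -0.0, -0.96]]
gauge_tip [ 0.6232 -0.0271 -0.0022] 0.62
gauge_tip [ 0.4339 -0.0343 -0.0019] 0.57
gauge [ 0.4348 -0.0353  0.0011] 0.77
gauge [ 0.6253 -0.0252 -0.0016] 0.77
gauge [ 0.5329 -0.0254  0.0152] 0.62
stop_face [ 0.629  -0.0328  0.0233] 0.79
stop_face [ 0.4371 -0.0389  0.0241] 0.72
stop_face [ 0.526  -0.0238  0.0487] 0.6
stand [ 0.5257 -0.0214 -0.0008] 0.96
(0.53, -0.023, 0.151) [275.8 204.1]
(0.53, -0.023, 0.04) [276.3 174.4]
(0.53, -0.023, 0.146) [275.8 202.3]
scene 0.78 251 261 181 227
scene 0.69 264 276 196 240
scene 0.58 273 285 231 282
[270.7 198.2] [270.7 215.1] [270.7 238.4]
side 0.78 325 336 201 232
side 0.71 294 304 200 229
side 0.66 263 271 213 243
[299.6 200.4] [299.3 211.3] [299.  226.3]
```

View pics/w1.png

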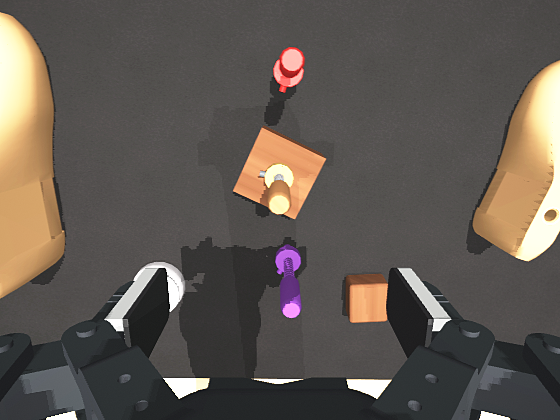

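The wooden handle's top is at (278,203), where I predicted (276,204), so the gauge is under the TCP to about 1 mm. The purple gauge (290,300) and red gauge (290,65) lie off the closing line. I'll descend and grip.

Request:
send_rows --targets '[[[0,0,-0.25],[0,0,0],-1],[[0,0,-0.5],[0,0,0],-1],[[0,0,-0.75],[0,0,0],-1],[[0,0,-0.9],[0,0,0],-1],[[0,0,-0.9],[0,0,0],-1]]'

```text
clock: 3.92
eef_pos: [0.5259, -0.0254, 0.1674]
eef_rot: [1.0, 0.003, -0.004, -0.0]
ft_force: [-0.7, 0.4, -0.3]
gripper_width: 1.001
finger_force: 0.0
```

Request:
send_rows --targets '[[[0,0,-0.2],[0,0,0],-1],[[0,0,-0.4],[0,0,0],-1],[[0,0,-0.55],[0,0,0],-1],[[0,0,-0.65],[0,0,0],-1],[[0,0,-0.65],[0,0,0],-1]]'

```text
clock: 4.33
eef_pos: [0.5282, -0.0253, 0.105]
eef_rot: [1.0, 0.003, -0.001, -0.0]
ft_force: [-0.3, 0.1, -0.3]
gripper_width: 1.0
finger_force: 0.0
```

Request:
send_rows --targets '[[[0,0,0],[0,0,0],0.3],[[0,0,0],[0,0,0],0.5],[[0,0,0],[0,0,0],0.6],[[0,0,0],[0,0,0],1],[[0,0,0],[0,0,0],1],[[0,0,0],[0,0,0],1],[[0,0,0],[0,0,0],1],[[0,0,0],[0,0,0],1],[[0,0,0],[0,0,0],1],[[0,0,0],[0,0,0],1]]' --squeeze 50

```text
clock: 5.17
eef_pos: [0.53, -0.0248, 0.107]
eef_rot: [1.0, 0.003, 0.001, -0.0]
ft_force: [-0.9, 0.3, 5.8]
gripper_width: 0.199
finger_force: 48.8
```

Request:
send_rows --targets '[[[0,0,0.05],[0,0,0],1],[[0,0,0.1],[0,0,0],1],[[0,0,0.2],[0,0,0],1],[[0,0,0.3],[0,0,0],1],[[0,0,0.45],[0,0,0],1],[[0,0,0.6],[0,0,0],1],[[0,0,0.8],[0,0,0],1],[[0,0,1.0],[0,0,0],1]]'

```text
clock: 5.83
eef_pos: [0.5281, -0.0254, 0.2072]
eef_rot: [1.0, 0.003, -0.001, 0.0]
ft_force: [0.3, -0.8, -1.7]
gripper_width: 0.198
finger_force: 48.9
```

Request:
send_rows --targets '[[[0,0,0.2],[0,0,0],1],[[0,0,0.3],[0,0,0],1],[[0,0,0.4],[0,0,0],1],[[0,0,0.4],[0,0,0],1],[[0,0,0.4],[0,0,0],1]]'

```text
clock: 6.25
eef_pos: [0.5291, -0.0252, 0.2462]
eef_rot: [1.0, 0.003, -0.0, 0.0]
ft_force: [-1.0, -0.6, -2.1]
gripper_width: 0.195
finger_force: 48.9
```

Request:
send_rows --targets '[[[-0.04,0.2,0],[0,0,0],1],[[-0.08,0.45,0],[0,0,0],1],[[-0.13,0.7,0],[0,0,0],1],[[-0.17,0.95,0],[0,0,0],1]]'

```text
clock: 6.58
eef_pos: [0.5107, 0.0704, 0.2443]
eef_rot: [1.0, 0.002, -0.002, 0.0]
ft_force: [0.6, 0.3, -2.0]
gripper_width: 0.198
finger_force: 48.9
```

Request:
send_rows --targets '[[[-0.04,0.2,0],[0,0,0],1],[[-0.08,0.45,0],[0,0,0],1],[[-0.13,0.7,0],[0,0,0],1],[[-0.17,0.9,0],[0,0,0],1],[[-0.17,0.9,0],[0,0,0],1],[[-0.17,0.9,0],[0,0,0],1]]'

```text
clock: 7.08
eef_pos: [0.4938, 0.1612, 0.2448]
eef_rot: [1.0, 0.005, -0.001, 0.0]
ft_force: [0.6, -1.0, -2.0]
gripper_width: 0.194
finger_force: 49.0
```

Run:
```python
from rig import *
import cv2,numpy as np
s=observe();print(s['clock'],s['eef_pos'],s['ft_force'],s['gripper_width'])
for c in ('scene','side','wrist'):
    cv2.imwrite(f'pics/{c}2.png',grab_frame(c))
    for t in ('gauge_tip','stop_face','bore_mouth'):
        for d in landmark_of(c,t)[:4]: print(c,t,np.round(d['point'],4),round(d['p'],2))
```

```text
7.0833 [0.49382053 0.16117608 0.24479879] [ 0.63072938 -0.96942993 -2.02297593] 0.19395667990107887
scene gauge_tip [ 0.4285 -0.0337  0.0007] 0.85
scene gauge_tip [ 0.6258 -0.0264  0.0007] 0.75
scene gauge_tip [0.4914 0.1597 0.1521] 0.72
scene stop_face [0.4932 0.1659 0.1814] 0.63
scene stop_face [ 0.4359 -0.0385  0.0273] 0.58
scene stop_face [ 0.6257 -0.0349  0.0309] 0.41
scene bore_mouth [0.4817 0.2571 0.106 ] 0.89
side gauge_tip [ 6.279e-01 -3.300e-02  1.000e-04] 0.67
side gauge_tip [0.4924 0.1585 0.1524] 0.63
side gauge_tip [ 0.4341 -0.039   0.0014] 0.53
side gauge_tip [ 0.3371 -0.4233 -0.0024] 0.25
side stop_face [0.4962 0.1574 0.1842] 0.56
side stop_face [ 0.4372 -0.0326  0.0301] 0.54
side stop_face [ 0.6259 -0.0308  0.0259] 0.44
side bore_mouth [0.4815 0.2547 0.1032] 0.84
side bore_mouth [ 0.5053 -0.2726  0.0046] 0.52
wrist gauge_tip [ 0.4364 -0.0323  0.0043] 0.63
wrist gauge_tip [ 0.6233 -0.029  -0.0019] 0.6
wrist stop_face [0.4962 0.1608 0.1857] 0.93
wrist stop_face [ 0.4368 -0.0394  0.0232] 0.83
wrist stop_face [ 0.6283 -0.0331  0.0241] 0.66
wrist bore_mouth [0.484  0.2527 0.1036] 0.59
```

View pics/wrist2.png

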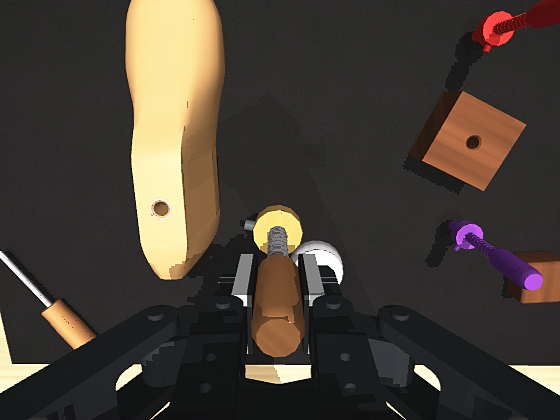

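The gauge is held, its collar at (277,228), and the big last's bore is at (161,208). I'll refine the bore position and the collar's offset from the same camera.

Run:
```python
from rig import *
import cv2,numpy as np
im=cv2.imread('pics/wrist2.png');P=camera_params('wrist');K,R,t=P['intrinsics'],P['R'],P['t']
def pr(X):
    q=K@(R@np.array(X)+t);return (q[:2]/q[2]).round(1)
def back(u,v,z):
    d=R.T@np.linalg.solve(K,[u,v,1]);c=-R.T@t;return (c+d*(z-c[2])/d[2]).round(4)
g=cv2.cvtColor(im,cv2.COLOR_BGR2GRAY).astype(int)
print(g[198:219,148:176:1])
e=observe()['eef_pos'];print(e)
hsv=cv2.cvtColor(im,cv2.COLOR_BGR2HSV)
m=((abs(hsv[...,0].astype(int)-25)<6)&(hsv[...,1]>120)&(hsv[...,2]>100)).astype(np.uint8)
m[:200]=0;m[265:]=0;m[:,:245]=0;m[:,310:]=0
y,x=np.nonzero(m);print('collar',x.min(),x.max(),y.min(),y.max())
for z in (.183,.195):
  a=np.linspace(0,6.28,60);q=np.array([pr((e[0]+.014*np.cos(k),e[1]+.014*np.sin(k),z)) for k in a]);print(z,q.min(0),q.max(0))
print('bore',back(161,208.5,.105), back(164,208.5,.105))
print('stand hole',back(473,142,.04))
a=cv2.imread('pics/scene2.png')[140:220,340:420];b=cv2.imread('pics/side2.png')[130:210,230:310]
cv2.imwrite('pics/c2.png',cv2.resize(np.hstack([a,b]),(800,400),interpolation=0))
for c in('scene','side'):
  P=camera_params(c);K,R,t=P['intrinsics'],P['R'],P['t'];print(c,pr((.482,.2545,.105)),pr((.482,.2565,.105)),pr((.484,.2545,.105)))
```

```text
[[241 240 241 241 240 240 241 240 241 241 234 239 238 241 241 241 242 242
  241 241 241 242 242 242 242 242 242 242]
 [240 241 240 240 241 241 240 240 253 255 255 255 255 255 255 238 234 241
  241 241 241 241 241 242 242 242 242 242]
 [240 241 241 240 240 237 255 255 254 236 196 141 171 227 240 255 255 255
  243 242 242 242 242 242 242 242 242 242]
 [240 240 241 240 244 255 254 180 181 185 195 160 158 154 188 160 212 255
  255 241 241 242 242 242 242 242 242 242]
 [240 240 240 241 255 238 192 195 167 128  53  49  50  52  48  81 158 123
  240 255 243 242 242 242 241 242 242 242]
 [240 241 233 255 242 194 201 137  52  53  59  61  61  61  59  58  52 121
  216 255 255 239 242 242 242 242 242 242]
 [241 241 248 255 199 200 179  60  55  62  64  65  90  96 100  66  59  51
  120 161 255 235 242 242 242 242 241 242]
 [241 221 255 194 109 210 105  55  60  63  63  61  92  98 102 106 109 108
   99 143 199 255 240 242 242 242 242 241]
 [241 239 255 214 190 184  65  68  80  86  91  95  97 101 104 106 107 111
  106  95 185 255 250 233 242 242 241 242]
 [241 237 255 198 192 189  73  78  84  90  94  
[... 966 characters left out ...]
21 207 255 245 241 242 241 241 242 242]
 [240 240 242 244 244 248 255 231 220 224 227 230 234 237 236 231 226 218
  217 254 254 233 240 241 241 241 241 241]
 [239 240 240 242 241 240 237 255 255 233 202 207 210 210 208 205 218 234
  255 246 228 241 241 241 241 241 241 241]
 [240 240 240 240 241 240 240 231 241 255 255 255 252 246 249 255 255 254
  241 241 241 241 241 241 241 241 241 241]]
[0.49545054 0.15974267 0.24634392]
collar 253 301 210 246
0.183 [253.1 203.1] [300.4 247.9]
0.195 [251.7 208.9] [301.7 256. ]
bore [0.483  0.2529 0.105 ] [0.483  0.2505 0.105 ]
stand hole [ 0.5305 -0.0241  0.04  ]
scene [378.7 185.2] [379.5 185.1] [379.1 185.7]
side [265.1 152.1] [265.  151.7] [265.7 152. ]
```

View pics/c2.png

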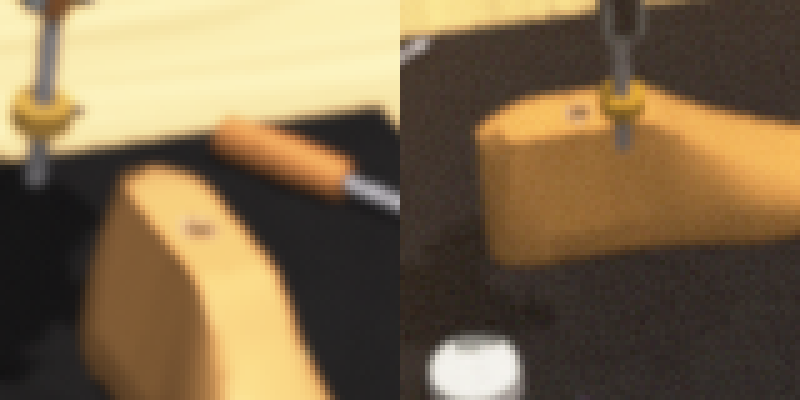

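Request:
send_rows --targets '[[[-0.04,0.2,0],[0,0,0],1],[[-0.08,0.4,0],[0,0,0],1],[[-0.125,0.6,0],[0,0,0],1],[[-0.125,0.6,0],[0,0,0],1],[[-0.125,0.6,0],[0,0,0],1],[[-0.125,0.6,0],[0,0,0],1],[[-0.125,0.6,0],[0,0,0],1],[[-0.125,0.6,0],[0,0,0],1]]'

```text
clock: 8.35
eef_pos: [0.4834, 0.2184, 0.2461]
eef_rot: [1.0, 0.002, -0.0, 0.0]
ft_force: [-0.2, -1.0, -2.3]
gripper_width: 0.196
finger_force: 49.2
```

Run:
```python
from rig import *
import cv2,numpy as np
s=observe();e=s['eef_pos'];print(s['clock'],e,s['eef_rot'],s['ft_force'],s['ft_torque'])
P=camera_params('wrist');K,R,t=P['intrinsics'],P['R'],P['t']
im=grab_frame('wrist');cv2.imwrite('pics/wrist3.png',im)
print(observe()['eef_pos'])
def pr(X):
    q=K@(R@np.array(X)+t);return (q[:2]/q[2]).round(1)
def back(u,v,z):
    d=R.T@np.linalg.solve(K,[u,v,1]);c=-R.T@t;return (c+d*(z-c[2])/d[2]).round(4)
u,v=pr((.483,.2535,.105)).astype(int);print(u,v)
g=cv2.cvtColor(im,cv2.COLOR_BGR2GRAY)[v-25:v+25,u-25:u+25]
m=(g<150).astype(np.uint8);n,l,st,ce=cv2.connectedComponentsWithStats(m)
for k in range(1,n):
  if 80<st[k,4]<600: print(st[k],ce[k]+[u-25,v-25]); x,y,w,h=st[k,:4];print('box ctr',back(u-25+x+w/2-.5,v-25+y+h/2-.5,.105),back(*(ce[k]+[u-25,v-25]),.105))
for d in landmark_of('wrist','stop_face')[:1]+landmark_of('wrist','bore_mouth')[:1]: print(d['point'],d['p'])
```

```text
8.35 [0.48336682 0.21841122 0.24610575] [ 9.99998537e-01  1.65910932e-03 -4.34933108e-05  4.13617698e-04] [-0.1583811  -1.01797051 -2.26131771] [0.02364266 0.00949495 0.04103074]
[0.48332853 0.21860669 0.24614309]
232 194
[  0   0   5  50 160] [208.21875 197.18125]
box ctr [0.4837 0.2722 0.105 ] [0.4806 0.273  0.105 ]
[ 19  17  17  16 194] [233.82989691 193.3814433 ]
box ctr [0.4837 0.2524 0.105 ] [0.4838 0.2525 0.105 ]
[0.4397, -0.0398, 0.0254] 0.88
[0.4836, 0.2528, 0.1026] 0.7
```

View pics/wrist3.png

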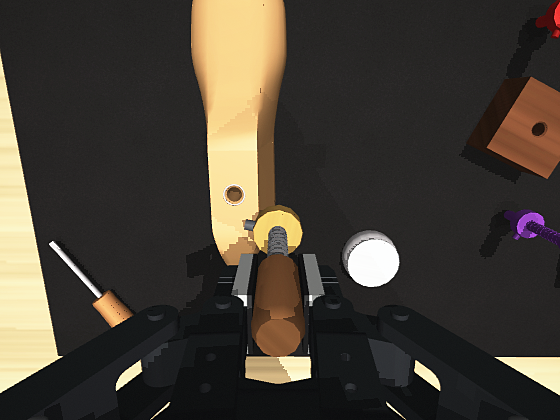

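The bore is at (234,194), back-projected to (0.4836, 0.2526). I'll move over it and down to a few mm above, then check the settled pose.

Request:
send_rows --targets '[[[0,0.15,0],[0,0,0],1],[[0,0.3,0],[0,0,0],1],[[0,0.34,0],[0,0,0],1],[[0,0.34,0],[0,0,0],1],[[0,0.34,-0.1],[0,0,0],1],[[0,0.34,-0.2],[0,0,0],1],[[0,0.34,-0.3],[0,0,0],1],[[0,0.34,-0.4],[0,0,0],1],[[0,0.34,-0.4],[0,0,0],1],[[0,0.34,-0.4],[0,0,0],1],[[0,0.34,-0.4],[0,0,0],1],[[0,0.34,-0.4],[0,0,0],1]]'

```text
clock: 9.5
eef_pos: [0.4833, 0.2543, 0.2069]
eef_rot: [1.0, 0.003, 0.001, -0.0]
ft_force: [-0.6, -0.2, -2.2]
gripper_width: 0.197
finger_force: 49.2
```

Request:
send_rows --targets '[[[0,0,0],[0,0,0],1],[[0,0,0],[0,0,0],1],[[0,0,0],[0,0,0],1],[[0,0,0],[0,0,0],1]]'

```text
clock: 9.83
eef_pos: [0.483, 0.2541, 0.2066]
eef_rot: [1.0, 0.003, 0.0, -0.0]
ft_force: [0.7, -0.0, -1.8]
gripper_width: 0.194
finger_force: 49.2
```

Run:
```python
from rig import *
import cv2,numpy as np
s=observe();print(s['clock'],s['eef_pos'],s['ft_force'])
a=grab_frame('scene')[140:200,350:410];b=grab_frame('side')[110:170,235:295]
cv2.imwrite('pics/c4.png',cv2.resize(np.hstack([a,b]),(800,400),interpolation=2))
print(observe()['eef_pos'])
for c in('scene','side'):
  P=camera_params(c)
  for X in ((.4835,.2528,.105),(.4835,.2528,.113)):
    q=P['intrinsics']@(P['R']@np.array(X)+P['t']);print(c,(q[:2]/q[2]).round(1))
```

```text
9.8333 [0.48300314 0.25407601 0.20655575] [ 0.65887579 -0.02168494 -1.83198675]
[0.48293215 0.25397906 0.20641574]
scene [378.3 185.7]
scene [378.7 182.8]
side [265.7 152.4]
side [265.6 150.4]
```

View pics/c4.png

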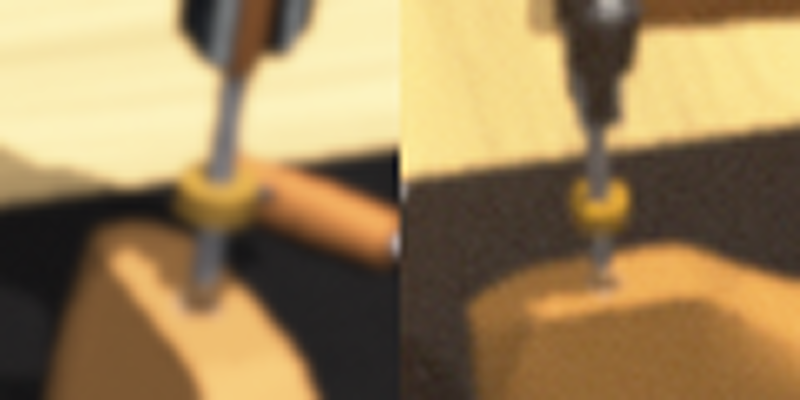

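The rod tip hangs just over the bushing in both crops, at about (205,295) in the left one and (603,280) in the right one. I'll nudge it 1.2 mm in −y and enter carefully.

Request:
send_rows --targets '[[[0.004,-0.012,0],[0,0,0],1],[[0.004,-0.012,-0.02],[0,0,0],1],[[0.004,-0.012,-0.04],[0,0,0],1],[[0.004,-0.012,-0.06],[0,0,0],1],[[0.004,-0.012,-0.08],[0,0,0],1],[[0.004,-0.012,-0.1],[0,0,0],1],[[0.004,-0.012,-0.115],[0,0,0],1],[[0.004,-0.012,-0.13],[0,0,0],1],[[0.004,-0.012,-0.13],[0,0,0],1]]'

```text
clock: 10.68
eef_pos: [0.483, 0.2526, 0.1928]
eef_rot: [1.0, 0.003, -0.0, 0.0]
ft_force: [0.1, 0.3, -0.8]
gripper_width: 0.198
finger_force: 49.2
```

Request:
send_rows --targets '[[[0,0,-0.02],[0,0,0],1],[[0,0,-0.04],[0,0,0],1],[[0,0,-0.06],[0,0,0],1],[[0,0,-0.08],[0,0,0],1],[[0,0,-0.1],[0,0,0],1],[[0,0,-0.12],[0,0,0],1],[[0,0,-0.12],[0,0,0],1],[[0,0,-0.12],[0,0,0],1]]'

```text
clock: 11.35
eef_pos: [0.4831, 0.2527, 0.181]
eef_rot: [1.0, 0.003, -0.0, 0.0]
ft_force: [-0.2, -0.6, -1.9]
gripper_width: 0.2
finger_force: 49.2
```

Request:
send_rows --targets '[[[0,0,-0.02],[0,0,0],1],[[0,0,-0.04],[0,0,0],1],[[0,0,-0.06],[0,0,0],1],[[0,0,-0.08],[0,0,0],1],[[0,0,-0.1],[0,0,0],1],[[0,0,-0.115],[0,0,0],1],[[0,0,-0.13],[0,0,0],1],[[0,0,-0.145],[0,0,0],1],[[0,0,-0.16],[0,0,0],1],[[0,0,-0.175],[0,0,0],1],[[0,0,-0.19],[0,0,0],1],[[0,0,-0.19],[0,0,0],1]]'

```text
clock: 12.35
eef_pos: [0.4833, 0.2528, 0.1623]
eef_rot: [1.0, 0.003, 0.0, -0.0]
ft_force: [-0.2, -1.4, 0.8]
gripper_width: 0.195
finger_force: 49.5
```

Request:
send_rows --targets '[[[0,0,-0.01],[0,0,0],1],[[0,0,-0.02],[0,0,0],1],[[0,0,-0.03],[0,0,0],1],[[0,0,-0.03],[0,0,0],1]]'

```text
clock: 12.68
eef_pos: [0.4833, 0.2528, 0.1591]
eef_rot: [1.0, 0.003, 0.0, -0.0]
ft_force: [-0.5, -0.7, 0.1]
gripper_width: 0.2
finger_force: 49.6
```

Request:
send_rows --targets '[[[0,0,-0.006],[0,0,0],1],[[0,0,-0.012],[0,0,0],1],[[0,0,-0.012],[0,0,0],1]]'

```text
clock: 12.93
eef_pos: [0.4833, 0.2528, 0.158]
eef_rot: [1.0, 0.003, 0.0, -0.0]
ft_force: [-0.9, -0.1, 1.5]
gripper_width: 0.199
finger_force: 49.6
```

Request:
send_rows --targets '[[[0,0,-0.005],[0,0,0],1],[[0,0,-0.01],[0,0,0],1],[[0,0,-0.015],[0,0,0],1],[[0,0,-0.015],[0,0,0],1]]'

```text
clock: 13.27
eef_pos: [0.4833, 0.2528, 0.1565]
eef_rot: [1.0, 0.003, 0.0, -0.0]
ft_force: [-1.3, -0.3, 1.3]
gripper_width: 0.194
finger_force: 49.6
```

Request:
send_rows --targets '[[[0,0,-0.005],[0,0,0],1],[[0,0,-0.01],[0,0,0],1],[[0,0,-0.015],[0,0,0],1],[[0,0,-0.015],[0,0,0],1]]'

```text
clock: 13.6
eef_pos: [0.4833, 0.2528, 0.1549]
eef_rot: [1.0, 0.003, 0.0, -0.0]
ft_force: [-1.1, 0.2, 1.1]
gripper_width: 0.196
finger_force: 49.6
```

Request:
send_rows --targets '[[[0,0,-0.005],[0,0,0],1],[[0,0,-0.01],[0,0,0],1],[[0,0,-0.015],[0,0,0],1],[[0,0,-0.015],[0,0,0],1]]'

```text
clock: 13.93
eef_pos: [0.4833, 0.2528, 0.1535]
eef_rot: [1.0, 0.003, 0.0, -0.0]
ft_force: [-0.0, -0.8, 1.2]
gripper_width: 0.196
finger_force: 49.6
```

Request:
send_rows --targets '[[[0,0,-0.005],[0,0,0],1],[[0,0,-0.01],[0,0,0],1],[[0,0,-0.015],[0,0,0],1],[[0,0,-0.015],[0,0,0],1]]'

```text
clock: 14.27
eef_pos: [0.4833, 0.2528, 0.152]
eef_rot: [1.0, 0.003, 0.0, -0.0]
ft_force: [-1.3, -1.1, 1.9]
gripper_width: 0.196
finger_force: 49.6
```

Request:
send_rows --targets '[[[0,0,-0.005],[0,0,0],1],[[0,0,-0.01],[0,0,0],1],[[0,0,-0.015],[0,0,0],1],[[0,0,-0.015],[0,0,0],1]]'

```text
clock: 14.6
eef_pos: [0.4833, 0.2528, 0.1504]
eef_rot: [1.0, 0.003, 0.0, -0.0]
ft_force: [-0.7, -0.3, 1.3]
gripper_width: 0.197
finger_force: 49.6
```

Request:
send_rows --targets '[[[0,0,-0.005],[0,0,0],1],[[0,0,-0.01],[0,0,0],1],[[0,0,-0.015],[0,0,0],1],[[0,0,-0.015],[0,0,0],1]]'

```text
clock: 14.93
eef_pos: [0.4833, 0.2528, 0.149]
eef_rot: [1.0, 0.003, 0.0, -0.0]
ft_force: [0.3, -0.1, 1.9]
gripper_width: 0.198
finger_force: 49.6
```

Request:
send_rows --targets '[[[0,0,-0.005],[0,0,0],1],[[0,0,-0.01],[0,0,0],1],[[0,0,-0.015],[0,0,0],1],[[0,0,-0.015],[0,0,0],1]]'

```text
clock: 15.27
eef_pos: [0.4833, 0.2528, 0.1475]
eef_rot: [1.0, 0.003, 0.0, -0.0]
ft_force: [-0.1, 0.5, 0.6]
gripper_width: 0.2
finger_force: 49.6
```

Request:
send_rows --targets '[[[0,0,-0.005],[0,0,0],1],[[0,0,-0.01],[0,0,0],1],[[0,0,-0.015],[0,0,0],1],[[0,0,-0.015],[0,0,0],1]]'

```text
clock: 15.6
eef_pos: [0.4833, 0.2528, 0.146]
eef_rot: [1.0, 0.003, 0.0, -0.0]
ft_force: [-0.4, 0.6, 0.8]
gripper_width: 0.202
finger_force: 49.6
```

Request:
send_rows --targets '[[[0,0,-0.005],[0,0,0],1],[[0,0,-0.01],[0,0,0],1],[[0,0,-0.015],[0,0,0],1],[[0,0,-0.015],[0,0,0],1]]'

```text
clock: 15.93
eef_pos: [0.4833, 0.2528, 0.1445]
eef_rot: [1.0, 0.003, 0.0, -0.0]
ft_force: [-1.1, -0.0, 0.4]
gripper_width: 0.192
finger_force: 49.6
```

Request:
send_rows --targets '[[[0,0,-0.005],[0,0,0],1],[[0,0,-0.01],[0,0,0],1],[[0,0,-0.015],[0,0,0],1],[[0,0,-0.015],[0,0,0],1]]'

```text
clock: 16.27
eef_pos: [0.4832, 0.2528, 0.143]
eef_rot: [1.0, 0.003, 0.0, -0.0]
ft_force: [-1.7, 1.2, 1.1]
gripper_width: 0.195
finger_force: 49.6
```

Request:
send_rows --targets '[[[0,0,-0.005],[0,0,0],1],[[0,0,-0.01],[0,0,0],1],[[0,0,-0.015],[0,0,0],1],[[0,0,-0.015],[0,0,0],1]]'

```text
clock: 16.6
eef_pos: [0.4834, 0.2529, 0.1422]
eef_rot: [1.0, 0.003, 0.0, 0.0]
ft_force: [-1.3, -0.2, 4.9]
gripper_width: 0.198
finger_force: 50.1
```

The second, stiff rise: z lags about 0.7 mm and the force is climbing. I'll add small steps.

Request:
send_rows --targets '[[[0,0,-0.003],[0,0,0],1],[[0,0,-0.005],[0,0,0],1],[[0,0,-0.005],[0,0,0],1]]'

```text
clock: 16.85
eef_pos: [0.4835, 0.2529, 0.1422]
eef_rot: [1.0, 0.003, 0.0, 0.0]
ft_force: [-2.1, -0.6, 7.1]
gripper_width: 0.195
finger_force: 50.3
```

Request:
send_rows --targets '[[[0,0,-0.003],[0,0,0],1],[[0,0,-0.006],[0,0,0],1],[[0,0,-0.006],[0,0,0],1]]'

```text
clock: 17.1
eef_pos: [0.4837, 0.253, 0.1421]
eef_rot: [1.0, 0.003, 0.0, 0.0]
ft_force: [-3.7, -0.3, 10.6]
gripper_width: 0.2
finger_force: 50.5
```

Request:
send_rows --targets '[[[0,0,0],[0,0,0],1],[[0,0,0],[0,0,0],1],[[0,0,0],[0,0,0],1],[[0,0,0],[0,0,0],1]]'

```text
clock: 17.43
eef_pos: [0.4837, 0.253, 0.1421]
eef_rot: [1.0, 0.003, 0.0, 0.0]
ft_force: [-3.2, -0.3, 10.1]
gripper_width: 0.196
finger_force: 50.4
```

Request:
send_rows --targets '[[[0,0,-0.001],[0,0,0],1],[[0,0,-0.001],[0,0,0],1],[[0,0,-0.001],[0,0,0],1],[[0,0,-0.001],[0,0,0],1],[[0,0,-0.001],[0,0,0],1],[[0,0,-0.001],[0,0,0],1],[[0,0,-0.001],[0,0,0],1],[[0,0,-0.001],[0,0,0],1],[[0,0,-0.001],[0,0,0],1],[[0,0,-0.001],[0,0,0],1],[[0,0,-0.001],[0,0,0],1],[[0,0,-0.001],[0,0,0],1]]'

```text
clock: 18.43
eef_pos: [0.4837, 0.253, 0.1421]
eef_rot: [1.0, 0.003, 0.0, 0.0]
ft_force: [-3.1, -1.7, 10.7]
gripper_width: 0.197
finger_force: 50.5
```

Held for about 1.3 s at roughly 10 N. I'll ease slightly, lower the grip and open gently.

Request:
send_rows --targets '[[[0,0,0.003],[0,0,0],1],[[0,0,0.006],[0,0,0],1],[[0,0,0.006],[0,0,0],1]]' --squeeze 20

```text
clock: 18.68
eef_pos: [0.4837, 0.2529, 0.1421]
eef_rot: [1.0, 0.003, 0.0, 0.0]
ft_force: [-2.2, -0.4, 7.9]
gripper_width: 0.197
finger_force: 50.0
```

Request:
send_rows --targets '[[[0,0,0],[0,0,0],0.55],[[0,0,0],[0,0,0],0.5],[[0,0,0],[0,0,0],0.4],[[0,0,0],[0,0,0],0.2],[[0,0,0],[0,0,0],-0.2],[[0,0,0],[0,0,0],-0.6],[[0,0,0],[0,0,0],-1],[[0,0,0],[0,0,0],-1],[[0,0,0],[0,0,0],-1],[[0,0,0],[0,0,0],-1]]'

```text
clock: 19.52
eef_pos: [0.4833, 0.2528, 0.141]
eef_rot: [1.0, 0.003, 0.0, -0.0]
ft_force: [-0.2, -0.3, -0.4]
gripper_width: 0.997
finger_force: 0.0
```

Run:
```python
from rig import *
import cv2,numpy as np
s=observe();print(s['clock'],s['eef_pos'],s['ft_force'],s['gripper_width'])
a=grab_frame('scene')[120:200,340:420];b=grab_frame('side')[90:170,225:305]
cv2.imwrite('pics/c5.png',cv2.resize(np.hstack([a,b]),(800,400),interpolation=2))
```

```text
19.5167 [0.48326521 0.25278664 0.14098921] [-0.20122094 -0.26732728 -0.41201436] 0.9974253493831898
```

View pics/c5.png

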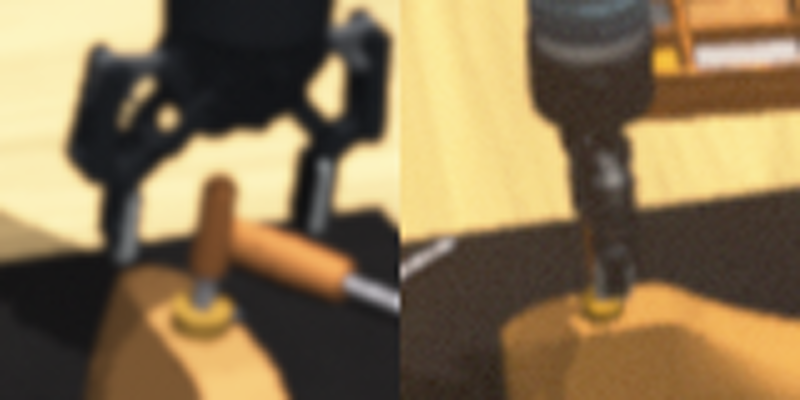

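The fingers are open. The gauge stands in the bore with its collar flat on the last, at (203,312) in the left crop. I'll retreat straight up.

Request:
send_rows --targets '[[[0,0,0.05],[0,0,0],-1],[[0,0,0.15],[0,0,0],-1],[[0,0,0.3],[0,0,0],-1],[[0,0,0.5],[0,0,0],-1],[[0,0,0.75],[0,0,0],-1],[[0,0,1.0],[0,0,0],-1],[[0,0,1.0],[0,0,0],-1]]'

```text
clock: 20.2
eef_pos: [0.4866, 0.2554, 0.2479]
eef_rot: [1.0, 0.003, 0.005, -0.002]
ft_force: [1.0, 1.0, 1.3]
gripper_width: 1.001
finger_force: 0.0
```

Request:
send_rows --targets '[[[0,0,0.1],[0,0,0],-1],[[0,0,0.2],[0,0,0],-1],[[0,0,0.2],[0,0,0],-1],[[0,0,0.2],[0,0,0],-1],[[0,0,0.2],[0,0,0],-1]]'

```text
clock: 20.62
eef_pos: [0.4828, 0.2524, 0.2602]
eef_rot: [1.0, 0.003, -0.001, 0.0]
ft_force: [-0.2, 1.2, -0.4]
gripper_width: 1.001
finger_force: 0.0
```

Run:
```python
from rig import *
import cv2,numpy as np
s=observe();print(s['clock'],s['eef_pos'],s['ft_force'])
ims=[grab_frame('scene')[120:200,340:420],grab_frame('side')[90:170,225:305]]
w=grab_frame('wrist');cv2.imwrite('pics/f.png',np.hstack([cv2.resize(x,(264,264),interpolation=2) for x in ims+[w[60:340,140:420]]]))
for t in ('gauge_tip','stop_face','gauge'):
  for c in ('scene','side','wrist'):
    for d in landmark_of(c,t):
      if d['point'][1]>.2: print(c,t,np.round(d['point'],4),d['p'])
```

```text
20.6167 [0.48281882 0.25239639 0.26023043] [-0.17247216  1.15554367 -0.37818245]
wrist gauge_tip [ 3.390e-01  4.158e-01 -4.000e-04] 0.26
scene stop_face [0.4825 0.256  0.1031] 0.47
side stop_face [0.4885 0.2565 0.1062] 0.49
wrist stop_face [0.4809 0.2552 0.1081] 0.56
side gauge [0.4834 0.2507 0.0505] 0.67
side gauge [0.4814 0.2554 0.1046] 0.27
wrist gauge [0.4818 0.2514 0.0503] 0.68
```

View pics/f.png

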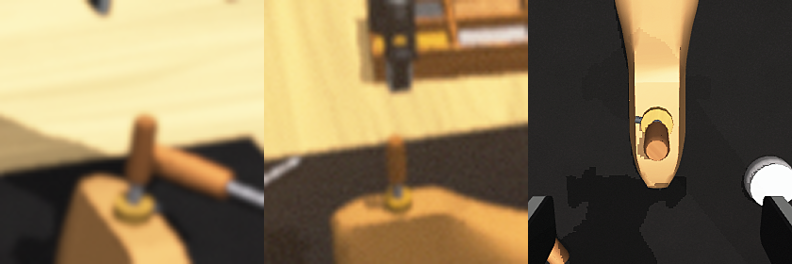

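The gauge stands upright with its stop flat on the last (stop face at z≈0.105, tip at z≈0.050), and the robot is clear of it.

```bash
python3 -c "
from rig import close_job
print(close_job())"
```

```text
the job is handed in; nothing more can be done
None
```

The gauge stands upright in the larger last's bore, rod bottomed (depth about 55 mm) and stop flat on the last; I held it at about 10 N for 1.3 s, let go, and handed the job in at about 21 s.

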